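Fit the swan-neck spout into the refill dispenser's push-fit fitting

TASK

Take the clean swan-neck spout out of the drying block and push its stem straight down into the push-fit fitting on top of the refill dispenser, fully home until the collet locks on it, with the outlet over the drip tray; do not force it once it has bottomed. Then give the spout a firm tug upward to check that it is locked, and let go, leaving it home and locked. Leave the funnel nozzle and the goods around it where they stand.

Things in the scene. Friction and masses are not known exactly. Their poses are not given: they have to be found in the camera images.
- spout: Swan-neck spout, steel, 0.16 to 0.29 kg, loose, upright in a hole of the drying block (loose fit, leaning 2 degrees). Stem 16 mm across, elbow block on top; a 12 mm tube runs from it along the spout's -x, 137 mm above the tip, then down to the outlet. Origin: centre of the stem's lower end; z up the stem. The lowest 2.5 mm taper to 13.6 mm; tooth groove 10 mm across, 16 to 23 mm above the tip.
- elbow (a point): Centre of the spout's elbow block, 130 mm above the tip on the stem's axis. The block is 24 x 24 mm and 36 mm high with flat sides facing the spout's +y and -y (and +x and -x): the place to grip it, from above.
- tip (a point): Centre of the lower end of the spout's stem (the same point as the spout's origin).
- outlet (a point): The spout's outlet: centre of the open lower end of its downturned nose, in the spout's frame at x -110, y 0, z 94 mm.
- station: Refill dispenser, fixed: white pump housing 110 x 180 mm, 85 mm high, with a low steel drip tray 115 x 160 mm, 22 mm high, in front of it (its -x side). Origin on the table under the middle of the machine; x points from the tray to the housing, z up. The fitting stands on the housing at x 55, y 0 mm.
- fitting_place (a point): Where the centre of the fitting's mouth (the top of its collar) would be, 121 mm above the table, if it sat true. The fitting is held in a soft rubber gland: its real axis stands up to 4.2 mm off this point along x and along y, and its mouth (and stop) up to 4 mm higher or lower. It stays there, but about 15 N sideways shifts it. Axes as the dispenser's.
- gland (a joint): How far the fitting is drawn up in its rubber gland, m: 0 at rest, plus under a pull, minus under a push; the rubber gives about 0.8 mm per 10 N (the fitting itself weighs 2 N). Pushed down more than 2.4 mm, about 27 N, it is forced.
- tray (a point): Centre of the top of the drip tray's grille, 110 mm in front of the fitting's place; the outlet belongs above it.
- collar (a joint): Release collar, pale ring 28 mm across atop the fitting: 0 up (teeth closed), 0.0042 m pressed in (teeth spread), about 4 N. Mouth 17.6 mm wide, bore 32 mm deep to a rigid stop. Four teeth 12 mm down yield to the stem at 5 to 16 N, least if it stands true (the collar sinks 3.3 mm meanwhile), snap into its groove 1.5 mm before the stop as the collar springs up, then hold it with 1.5 mm of play.
- block: Wooden drying block 85 x 210 x 50 mm, fixed, with two holes 17.5 mm wide and 40 mm deep at y -55 and +55 mm; the spout stands in one, the funnel nozzle in the other. Origin at the centre of its underside.
- nozzle: Straight steel funnel nozzle, 112 mm tall with a 38 mm wide head, upright in the other hole of the drying block; leave it there. Origin at its lower end.
- refill_bottle: Amber glass bottle with black cap, 68 mm across, 135 mm tall; leave it. Origin at the centre of its underside.
- candle: White candle jar with brass lid, 76 mm across, 88 mm tall; leave it. Origin at the centre of its underside.
- tester: Square clear glass tester bottle with black cap, 42 mm wide, 108 mm tall; leave it. Origin at the centre of its underside.
Not all that is in view belongs to the job. There is more than one size of the spout; the job needs the middle-sized.

How it is judged:
On the way, in this order (a step that is already met when the one before it is completed fails the run):
1. the stem is pushed home in the fitting and the collet has closed on its groove (z of tip in the frame of fitting_place below -0.0255 m and horizontal distance between tip and fitting_place below 0.009 m and value of joint collar below 0.0012 m and value of joint gland below 0.0002 m), for 0.05 s.
2. the spout is tugged upward and the collet holds it, so that the gland is drawn up (horizontal distance between tip and fitting_place below 0.009 m and value of joint collar below 0.0012 m and z of tip in the frame of fitting_place below -0.021 m and value of joint gland above 0.00025 m), for 0.1 s.
At the end, for the whole second after the job is handed in: The spout stands locked in the fitting: stem tip at least 25.5 mm below and within 9 mm of the fitting's place, collar back up (under 1.2 mm in), gland not drawn up (under 0.2 mm), leaning under 7 degrees, outlet within 35 mm of the tray centre, still (all of step 1 and angle between spout's own z axis and vertical below 0.12 rad and horizontal distance between outlet and tray below 0.035 m and linear speed of spout below 0.02 m/s); the robot touches nothing.
It fails at once if the fitting is forced down into its gland (more than 2.4 mm, about 27 N) (value of joint gland below -0.0024 m).
It fails at once if the spout is jammed against the dispenser (contact forces of more than 60 N in all) (contact force between spout and station above 60 N).
It fails at once if the funnel nozzle is taken out or knocked (distance of nozzle from where it was at the start of the episode above 0.015 m).
It fails at once if the refill bottle, the candle or the tester bottle is disturbed (distance of any of refill_bottle, candle, tester from where it was at the start of the episode above 0.02 m or angle between any of refill_bottle, candle, tester's own z axis and vertical above 0.3 rad).
It also fails if it takes over 67 s, if anything falls off the work surface, if the arm or the gripper's body presses on something with over 40 N, if the wrist force passes 120 N, or if a joint passes its speed limit or range.

ROBOT

A 6-joint arm with a two-finger parallel gripper is mounted at the origin on the work surface. World frame = base frame: x ahead of the robot, y to its left, z up, the work surface at z = 0. Lengths are in m, angles in rad, forces in N, time in s.
With the tool pointing down it reaches from about 0.425 to 0.95 m from the base axis. Payload 3.5 kg.
Tool frame: the origin (TCP) lies at the very end of the fingers, on their centre line; the grasp point (between the pads) lies 19 mm behind it; z points along the fingers, y is the direction in which the jaws open and shut (so a half turn about z gives the same grasp; the last joint's range is limited). The gripper opens to 85 mm and grips with 20 to 120 N. Pads are 22 mm wide; open, the fingers measure 114 mm over their backs; the gripper's body (76 mm by 85 mm) begins 54 mm behind the grasp point. The pads swing forward as they close: fully open they stand 13 mm farther back than shut.
Start: joints at [-1.342, 0.286, 1.577, -0, 1.279, -0.15], TCP at [0.25, -0.627, 0.201] pointing down, gripper open.
Joint ranges: [-2.77, 2.77], [-0.9, 2.22], [0.21, 2.48], [-1.53, 4.67], [0.24, 2.81], [-2.84, 2.84]. Speed limits (rad/s): [2.79, 2.79, 3.14, 3.14, 3.14, 3.14].

INTERFACE

Orientations are given as a unit quaternion [x, y, z, w].
In Python, from plant import ctrl, eyes, ticket gives the robot as it stands.
- The arm moves only by the tool send_rows, never from a script. Its arguments are lists of equal length, an entry for each row: "translation": the shift along the tool's x, y, z in units of 30 mm (1.0 is 30 mm), a list of three; "rotation": the turn, a rotation vector about the tool's x, y, z in units of 5 degrees (1.0 is 5 degrees), a list of three; "grip": the finger opening in mm, from 0 to 85.4. A call has 1 to 5 rows; each row shifts and turns the commanded pose from where the row before left it, along the tool's axes as they then stand; what a row does not reach is not made up. A row lasts 1/8 s, in which the tool goes at most 62.5 mm and 10.7 degrees, less where a joint would pass 70% of its speed; a pose out of reach is approached as far as the arm can. A call is refused whole if a number of a shift passes 1 or a number of a turn 1, either way. A call with a gripper value outside its range is refused whole. The fingers move at their own pace and stop on an object; "squeeze" is the grip in N (left out, the last holds). Time passes only in rows, so rows that do not move let the fingers close. It gives the time, the measured TCP pose, the force and the opening at its end, in the units of the state.
- ctrl.get_state(): the state, without advancing time (a new reading comes with each control period).
- eyes.read_camera(name): name is "side" or "top" or "wrist"; returns a dict with "image" (420x560x3 uint8, blue, green, red), "mtx" (3x3 intrinsics, pixels), "xyz" and "orientation" of the camera in the world; the wrist camera has in their place "hand_eye" (4x4, takes a point from camera to tool coordinates, whose origin is the TCP and whose axes are the flange's). Camera axes: x right, y down, z forward; pixel columns grow to the right and rows downward; lengths in m; the calibration is good to about 2 mm. The wrist camera is an equidistant fisheye: a pixel r from the principal point sees the ray r / f radians off the axis. A picture is of the moment at which its call begins: read the wrist's pose just before it. There is no depth.
- ticket.sign_off(): hands the job in, once; it reports no verdict.
The state is a dict: "time": time; "qpos": joint angles; "dq": joint speeds; "joint_efforts": joint torques, N m; "eef_pos": TCP position; "tcp_rot": TCP orientation; "contact_force": force on the tool from outside, world axes, zero at the start; "wrist_torque": the same for the moment, N m; "opening": opening from 0.0 (shut) to 1.0 (fully open).
Only numpy, scipy, OpenCV 4.12 (cv2) and the standard library are available. Lean on these libraries where they do the work, as an engineer would, in place of code of your own. Each camera call takes 0.05 s, during which the arm holds its last target. There are 200 camera calls.

## Working session

There is one attempt and no reset: what is moved stays moved. The work goes in short steps, Python scripts to look and compute and a tool call to move; the robot and the scene stay as the last step left them, time stands still between calls to the robot, and variables do not carry over. Pictures are saved under pics/ and viewed, about 8 in all and at most 12, crops included, and the job is handed in when it is done.

Besides the shell and the picture viewer there is one more tool, called after "Emit:" as name(argument=value, ...) on one line, values as JSON. send_rows: Moves the arm, as the interface text tells. Its arguments: {"type":"object","properties":{"translation":{"type":"array"},"rotation":{"type":"array"},"grip":{"type":"array"},"squeeze":{"type":"number"}},"required":["translation","rotation","grip"]}

```bash
mkdir -p pics; cat > h.py <<'E'
import numpy as np, cv2
from scipy.spatial.transform import Rotation as R
from plant import ctrl, eyes, ticket
def snap(n,f):
    s=ctrl.get_state(); d=eyes.read_camera(n); cv2.imwrite('pics/'+f+'.png',d['image'])
    d['s']=s; np.save('pics/'+f+'.npy',d,allow_pickle=True); return d
def load(f): return np.load('pics/'+f+'.npy',allow_pickle=True).item()
def ray(d,u,v):
    K=d['mtx']; x=(u-K[0,2])/K[0,0]; y=(v-K[1,2])/K[1,1]
    if 'hand_eye' in d:
        r=np.hypot(x,y); c=np.array([x/r*np.sin(r),y/r*np.sin(r),np.cos(r)]) if r>0 else np.array([0,0,1.])
        s=d['s']; T=R.from_quat(s['tcp_rot']); H=np.array(d['hand_eye'])
        return T.apply(H[:3,3])+s['eef_pos'], T.apply(H[:3,:3]@c)
    return np.array(d['xyz']), R.from_quat(d['orientation']).apply([x,y,1])
def atz(d,u,v,z):
    o,r=ray(d,u,v); return o+r*(z-o[2])/r[2]
def proj(d,p):
    K=d['mtx']
    if 'hand_eye' in d:
        s=d['s'];H=np.array(d['hand_eye']); q=R.from_quat(s['tcp_rot']).inv().apply(np.array(p)-s['eef_pos'])
        c=H[:3,:3].T@(q-H[:3,3]); t=np.arctan2(np.hypot(c[0],c[1]),c[2]); n=c[:2]/np.hypot(*c[:2])*t
    else:
        c=R.from_quat(d['orientation']).inv().apply(np.array(p)-d['xyz']); n=c[:2]/c[2]
    return np.array([K[0,0]*n[0]+K[0,2],K[1,1]*n[1]+K[1,2]])
def tri(*a):
    A=np.zeros((3,3));b=np.zeros(3)
    for d,u,v in a:
        o,r=ray(d,u,v); r=r/np.linalg.norm(r); M=np.eye(3)-np.outer(r,r); A+=M;b+=M@o
    p=np.linalg.solve(A,b); return p,[proj(d,p)-[u,v] for d,u,v in a]
E
python3 - <<'E'
from h import *
for n in('side','top'):
    d=snap(n,n+'0'); print(n,d['mtx'],d['xyz'],d['orientation'])
a=[cv2.imread(f'pics/{n}0.png') for n in('side','top')]
print(ctrl.get_state())
E
```

```text
side [[386.01640579   0.         283.01017423]
 [  0.         386.01640579 210.02476996]
 [  0.           0.           1.        ]] [ 0.48827679 -0.60840264  0.76605761] [ 0.91315051 -0.0537612   0.02508395 -0.40328239]
top [[448.19906944   0.         273.61121154]
 [  0.         448.19906944 212.8776056 ]
 [  0.           0.           1.        ]] [0.36922224 0.08565066 1.13248891] [ 0.73771245 -0.66737119  0.06912855 -0.07494849]
{'time': 0.1, 'qpos': array([-1.34202599e+00,  2.87098967e-01,  1.57800963e+00, -1.08221890e-05,
        1.27856624e+00, -1.50003993e-01]), 'dq': array([ 0.0015675 , -0.00032365, -0.00463609,  0.0010921 ,  0.00159888,
       -0.00069915]), 'joint_efforts': array([ 5.69871681e-04, -4.07298088e+01, -2.93700027e+01, -1.46652364e-04,
        3.38814141e-03,  9.22303684e-06]), 'eef_pos': array([ 0.24947874, -0.62651763,  0.2000823 ]), 'tcp_rot': array([ 9.82118963e-01,  1.88258488e-01, -4.61668321e-05, -1.04007777e-03]), 'contact_force': array([-1.06623166, -0.0191586 ,  0.63848624]), 'wrist_torque': array([-0.03486976, -0.08103649, -0.01294764]), 'opening': 1.0009968538334189}
```

View pics/side0.png

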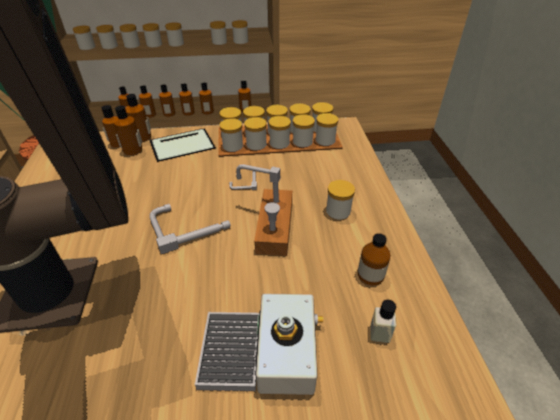

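View pics/top0.png

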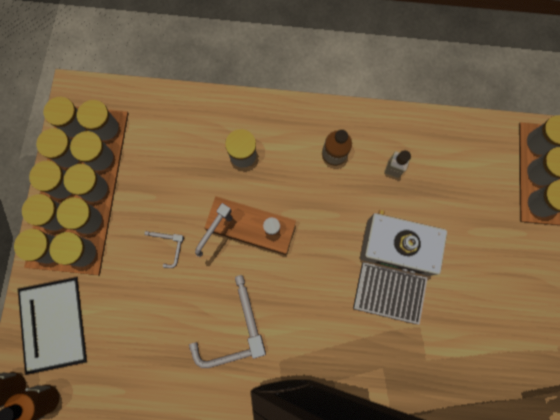

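Three spouts are in view. In the top picture there is a small one lying at (170,245), a large one lying at (225,340), and one standing in the block at (223,213) with its outlet at (198,253). The standing one is the middle size and is in the drying block, so it fits the description. I'll confirm it in an enlarged crop.

```bash
python3 - <<'E'
import cv2,numpy as np
s=cv2.imread('pics/side0.png');t=cv2.imread('pics/top0.png')
f=lambda i,x,y,w,h:cv2.resize(i[y:y+h,x:x+w],(400,300),interpolation=cv2.INTER_CUBIC)
m=np.vstack([np.hstack([f(s,215,155,120,90),f(s,195,285,140,105)]),np.hstack([f(t,185,185,120,90),f(t,345,200,120,90)])])
cv2.imwrite('pics/crop1.png',m)
E
```

```text
(no output)
```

View pics/crop1.png

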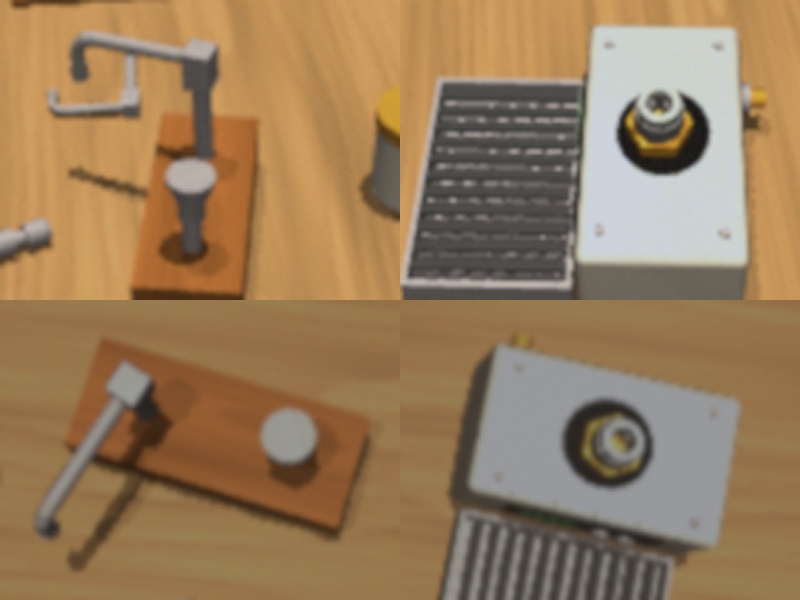

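```bash
python3 - <<'E'
from h import *
s,t=load('side0'),load('top0'); np.set_printoptions(precision=4,suppress=True)
print('elbowtop',tri((s,275.9,168.5),(t,224,209.6)), atz(t,224,209.6,.158),atz(s,275.9,168.5,.158))
print('bend',atz(t,198.5,251.6,.15))
print('fit',tri((s,286,321),(t,412.5,242.6)),atz(t,412.5,242.6,.121),atz(s,286,321,.121))
c=[atz(t,u,v,.085)for u,v in((374.1,213.8),(447,230.6),(440.1,274.4),(366,256.1))]
print(np.array(c)); c=np.array(c)[:,:2]; m=c.mean(0);print('house',m,[np.linalg.norm(c[i]-c[i-1]) for i in range(4)])
ax=(c[0]+c[1]-c[2]-c[3]);ax/=np.linalg.norm(ax);print('xaxis',ax,np.degrees(np.arctan2(ax[1],ax[0])))
ay=(c[0]+c[3]-c[1]-c[2]);print('from y',np.degrees(np.arctan2(-ay[0],ay[1])))
for u,v in((213.5,200),(223,203)):pass
nz=atz(t,185+289/3.333,185+137/3.333,.122);print('nozzle',nz)
E
```

```text
elbowtop (array([0.5675, 0.2141, 0.161 ]), [array([-0.5393,  0.1487]), array([ 0.0285, -0.6649])]) [0.5666 0.2144 0.158 ] [0.5694 0.2187 0.158 ]
bend [0.4689 0.2597 0.15  ]
fit (array([ 0.5414, -0.2161,  0.1228]), [array([-0.4654,  0.125 ]), array([-0.0055, -0.399 ])]) [ 0.5408 -0.2167  0.121 ] [ 0.5425 -0.2148  0.121 ]
[[ 0.6071 -0.1336  0.085 ]
 [ 0.5838 -0.3078  0.085 ]
 [ 0.4788 -0.294   0.085 ]
 [ 0.5042 -0.1202  0.085 ]]
house [ 0.5435 -0.2139] [np.float64(0.10380134929830216), np.float64(0.17568687727661916), np.float64(0.10583271030132954), np.float64(0.17560549088747332)]
xaxis [ 0.9916 -0.1293] -7.431364230392802
from y -7.9593244534919165
nozzle [0.5465 0.1058 0.122 ]
```

Crop 1 shows the standing spout: plain steel, with its elbow top at top-camera pixel (224,210) and its tube running to (198,252). The measured length is 108 mm, so this is the middle-sized one. The fitting's mouth is at top (412.5,242.6) and side (286,321). I'll look at the fitting with the wrist camera on the way.

Emit:
send_rows(translation=[[0, 0, -0.45], [0, 0, -0.45], [0, 0, -0.45], [0, 0, -0.45], [0, 0, -0.45]], rotation=[[0, 0, 0.98], [0, 0, 0.98], [0, 0, 0.98], [0, 0, 0.98], [0, 0, 0.98]], grip=[85, 85, 85, 85, 85])

```text
time: 0.72
eef_pos: [0.2496, -0.6268, 0.2684]
tcp_rot: [1.0, -0.026, -0.0, -0.001]
contact_force: [-0.2, 0.6, -1.1]
opening: 0.993
```

Emit:
send_rows(translation=[[0, 0, -0.45], [0.515, -0.99, 0], [0.515, -0.99, 0], [0.515, -0.99, 0], [0.515, -0.99, 0]], rotation=[[0, 0, 0.98], [0, 0, 0], [0, 0, 0], [0, 0, 0], [0, 0, 0]], grip=[85, 85, 85, 85, 85])

```text
time: 1.35
eef_pos: [0.3272, -0.5165, 0.2816]
tcp_rot: [0.998, -0.067, -0.0, -0.001]
contact_force: [0.6, -0.4, -0.1]
opening: 0.995
```

Emit:
send_rows(translation=[[0.515, -0.99, 0], [0.515, -0.99, 0], [0.515, -0.99, 0], [0.515, -0.99, 0], [0.515, -0.99, 0]], rotation=[[0, 0, 0], [0, 0, 0], [0, 0, 0], [0, 0, 0], [0, 0, 0]], grip=[85, 85, 85, 85, 85])

```text
time: 1.98
eef_pos: [0.4236, -0.3797, 0.2817]
tcp_rot: [0.998, -0.067, -0.0, -0.0]
contact_force: [-0.3, 0.1, 0.2]
opening: 0.998
```

Emit:
send_rows(translation=[[0.515, -0.99, 0], [0.515, -0.99, 0], [0.515, -0.99, 0], [0.515, -0.99, 0], [0, 0, 0]], rotation=[[0, 0, 0], [0, 0, 0], [0, 0, 0], [0, 0, 0], [0, 0, 0]], grip=[85, 85, 85, 85, 85])

```text
time: 2.6
eef_pos: [0.501, -0.2696, 0.2817]
tcp_rot: [0.998, -0.065, -0.0, -0.0]
contact_force: [0.1, 0.3, 0.0]
opening: 1.0
```

```bash
python3 - <<'E'
from h import *
d=snap('wrist','w1');s=d['s'];print(s['time'],s['eef_pos'],s['tcp_rot'],s['contact_force']);print(d['mtx'],d['hand_eye'])
print(proj(d,[.541,-.216,.122]))
E
```

```text
2.6 [ 0.50101808 -0.26960412  0.28173805] [ 9.97852776e-01 -6.54945899e-02 -3.98491866e-04 -3.71309694e-04] [0.05950082 0.30759016 0.02913415]
[[325.1922621    0.         278.80741487]
 [  0.         325.1922621  208.59390016]
 [  0.           0.           1.        ]] [[ 4.04501401e-04 -9.64264857e-01 -2.64939844e-01  6.64143491e-02]
 [ 9.99999817e-01  5.09477335e-04 -3.27507416e-04  1.04368739e-03]
 [ 4.50784737e-04 -2.64939663e-01  9.64264887e-01 -1.73087144e-01]
 [ 0.00000000e+00  0.00000000e+00  0.00000000e+00  1.00000000e+00]]
[221.62023721 154.69293135]
```

View pics/w1.png

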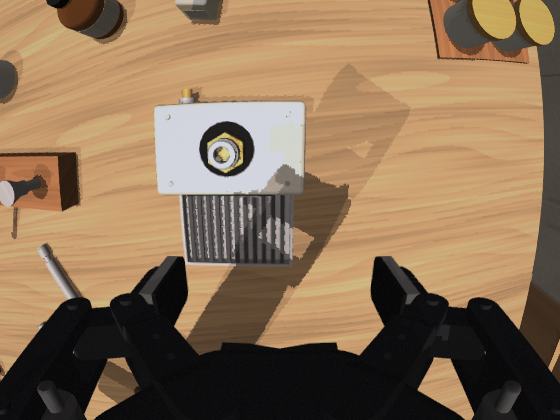

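The wrist picture shows the fitting's mouth near (222,154), where I predicted it (221.6,154.7). I'll go lower for a precise fix.

Emit:
send_rows(translation=[[-0.08, -0.39, 0.88], [-0.08, -0.39, 0.88], [-0.08, -0.39, 0.88], [-0.08, -0.39, 0.88], [-0.08, -0.39, 0.88]], rotation=[[0, 0, 0], [0, 0, 0], [0, 0, 0], [0, 0, 0], [0, 0, 0]], grip=[85, 85, 85, 85, 85])

```text
time: 3.28
eef_pos: [0.4956, -0.2125, 0.1493]
tcp_rot: [0.998, -0.068, -0.0, 0.0]
contact_force: [0.3, 0.0, -0.2]
opening: 0.997
```

Emit:
send_rows(translation=[[0, 0, 0], [0, 0, 0]], rotation=[[0, 0, 0], [0, 0, 0]], grip=[85, 85])

```text
time: 3.52
eef_pos: [0.4967, -0.2131, 0.1515]
tcp_rot: [0.998, -0.068, 0.001, 0.001]
contact_force: [0.0, 0.7, -0.1]
opening: 0.993
```

```bash
python3 - <<'E'
from h import *
d=snap('wrist','w2');s=d['s'];print(s['time'],s['eef_pos'],s['tcp_rot'],s['contact_force'])
p=proj(d,[.541,-.216,.122]);print(p)
u,v=[int(x)-40 for x in p];print(u,v)
a=cv2.resize(d['image'][v:v+80,u:u+80],(560,560),interpolation=cv2.INTER_CUBIC);cv2.imwrite('pics/crop2.png',a)
E
```

```text
3.525 [ 0.49667635 -0.21310174  0.15145575] [ 9.97717409e-01 -6.75216188e-02  6.64408885e-04  6.01125357e-04] [ 0.01994578  0.69555228 -0.14469632]
[272.24352825 156.81399687]
232 116
```

View pics/crop2.png

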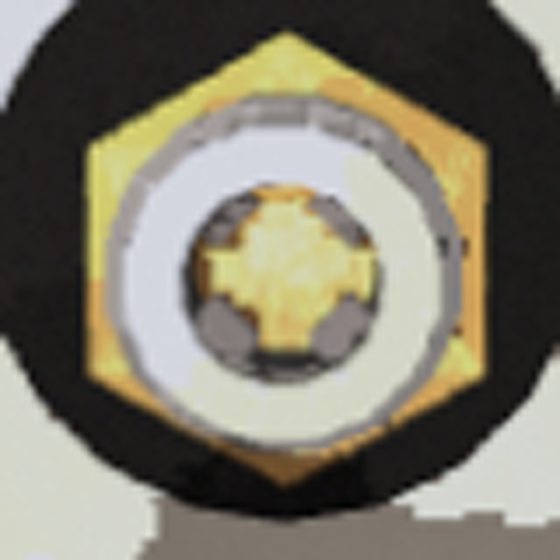

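```bash
python3 - <<'E'
from h import *
np.set_printoptions(precision=4,suppress=True)
s,t,w,w1=load('side0'),load('top0'),load('w2'),load('w1')
for z in(.117,.121,.125):print(atz(w,271.86,156,z),np.linalg.norm(ray(w,271.86,156)[0]-atz(w,271.86,156,z)))
print(tri((s,286,321),(t,412.5,242.6),(w,271.86,156)),tri((s,286,321),(w,271.86,156)))
s0=ctrl.get_state();print(s0['eef_pos'],R.from_quat(s0['tcp_rot']).as_matrix()[:,0])
# plan: to above spout
g=np.array([.568,.215,.28])-s0['eef_pos'];print(R.from_quat(s0['tcp_rot']).inv().apply(g)/.03)
print('station check',np.array([.5435,-.2139]))
E
```

```text
[ 0.541  -0.2157  0.117 ] 0.2088297787168731
[ 0.5414 -0.2158  0.121 ] 0.20480678165092633
[ 0.5418 -0.2159  0.125 ] 0.20078378458497956
(array([ 0.5415, -0.216 ,  0.1227]), [array([-0.4352,  0.1066]), array([-0.059 , -0.4272]), array([0.2438, 0.1548])]) (array([ 0.542 , -0.216 ,  0.1231]), [array([-0.1785, -0.0418]), array([ 0.0966, -0.5434])])
[ 0.497  -0.2133  0.152 ] [ 0.9909 -0.1348  0.0024]
[  0.4302 -14.4577  -4.2883]
station check [ 0.5435 -0.2139]
```

Emit:
send_rows(translation=[[0.03, -0.96, -0.86], [0.03, -0.96, -0.86], [0.03, -0.96, -0.86], [0.03, -0.96, -0.86], [0.03, -0.96, -0.86]], rotation=[[0, 0, 0], [0, 0, 0], [0, 0, 0], [0, 0, 0], [0, 0, 0]], grip=[85, 85, 85, 85, 85])

```text
time: 4.2
eef_pos: [0.5208, -0.0696, 0.2822]
tcp_rot: [0.998, -0.067, 0.002, 0.001]
contact_force: [0.7, -0.4, -0.1]
opening: 0.994
```

Emit:
send_rows(translation=[[0.03, -0.96, 0], [0.03, -0.96, 0], [0.03, -0.96, 0], [0.03, -0.96, 0], [0.03, -0.96, 0]], rotation=[[0, 0, 0], [0, 0, 0], [0, 0, 0], [0, 0, 0], [0, 0, 0]], grip=[85, 85, 85, 85, 85])

```text
time: 4.82
eef_pos: [0.5448, 0.0727, 0.2814]
tcp_rot: [0.998, -0.067, 0.002, 0.0]
contact_force: [-0.6, -0.2, -0.2]
opening: 0.994
```

Emit:
send_rows(translation=[[0.03, -0.96, 0], [0.03, -0.96, 0], [0.03, -0.96, 0], [0.03, -0.96, 0], [0.03, -0.96, 0]], rotation=[[0, 0, 0], [0, 0, 0], [0, 0, 0], [0, 0, 0], [0, 0, 0]], grip=[85, 85, 85, 85, 85])

```text
time: 5.45
eef_pos: [0.5687, 0.215, 0.2813]
tcp_rot: [0.998, -0.067, 0.002, -0.0]
contact_force: [0.2, -0.6, 0.5]
opening: 0.997
```

Emit:
send_rows(translation=[[0, 0, 0], [0, 0, 0], [0, 0, 0], [0, 0, 0], [0, 0, 0]], rotation=[[0, 0, 0.86], [0, 0, 0.86], [0, 0, 0.86], [0, 0, 0.86], [0, 0, 0]], grip=[85, 85, 85, 85, 85])

```text
time: 6.08
eef_pos: [0.5684, 0.2141, 0.281]
tcp_rot: [0.977, -0.215, 0.001, -0.0]
contact_force: [0.0, 0.2, -0.3]
opening: 0.994
```

```bash
python3 - <<'E'
from h import *
d=snap('wrist','w3');s=d['s'];print(s['time'],s['eef_pos'],s['tcp_rot'],s['qpos'])
p=proj(d,[.5675,.2145,.158]);print(p)
x0,y0=150,60
a=cv2.resize(d['image'][y0:y0+210,x0:x0+280],(800,600),interpolation=cv2.INTER_CUBIC);cv2.imwrite('pics/crop3.png',a)
E
```

```text
6.075 [0.56843102 0.21410253 0.28099163] [ 9.76515006e-01 -2.15445425e-01  1.22437869e-03 -4.60192308e-04] [ 1.93396072e-01  8.67484571e-02  1.66151428e+00 -1.35608180e-04
  1.39071731e+00  2.19851278e+00]
[277.86612194 194.80650245]
```

View pics/crop3.png

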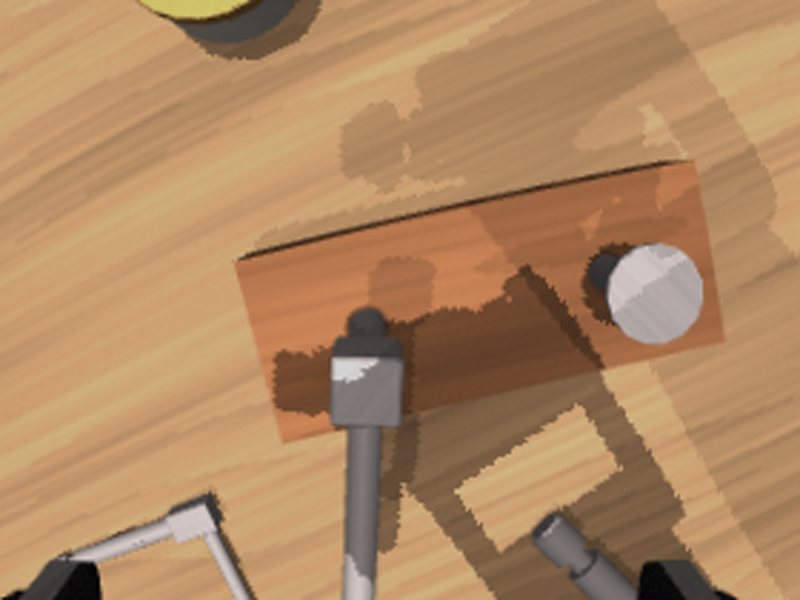

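```bash
python3 - <<'E'
from h import *
np.set_printoptions(precision=4,suppress=True)
w=load('w3'); t=load('top0'); f=lambda X,Y:(150+(X+.5)/2.857-.5,60+(Y+.5)/2.857-.5)
e=atz(w,*f(367,391),.158);print(e)
print(tri((w,*f(367,391)),(t,224,209.6)))
a=atz(w,*f(364.5,440),.147);b=atz(w,*f(359.5,595),.147);print(a,b,np.degrees(np.arctan2(*(a-b)[1::-1])))
c=[atz(w,*f(*p),.158) for p in((331,357),(404,358),(402,424),(331,426))];print(np.array(c))
T=R.from_quat(w['s']['tcp_rot']);print(T.as_euler('ZYX',degrees=True),T.inv().apply(e-w['s']['eef_pos'])/.03)
E
```

```text
[0.5659 0.215  0.158 ]
(array([0.5663, 0.2145, 0.1597]), [array([ 0.3077, -0.1762]), array([-0.1493, -0.0073])])
[0.5482 0.2242 0.147 ] [0.4956 0.2507 0.147 ] -26.72251677398159
[[0.5811 0.2208 0.158 ]
 [0.5708 0.1994 0.158 ]
 [0.5509 0.2092 0.158 ]
 [0.5601 0.2308 0.158 ]]
[ -24.8834   -0.1256 -179.9183] [-0.0979  0.0151  4.0995]
```

Emit:
send_rows(translation=[[-0.1, 0, 1], [0, 0, 1], [0, 0, 1], [0, 0, 1], [0, 0, 0.8]], rotation=[[0, 0, 0.25], [0, 0, 0], [0, 0, 0], [0, 0, 0], [0, 0, 0]], grip=[85, 85, 85, 85, 85])

```text
time: 6.75
eef_pos: [0.5649, 0.2155, 0.1345]
tcp_rot: [0.974, -0.226, -0.0, 0.0]
contact_force: [0.4, 0.4, 1.2]
opening: 0.997
```

Emit:
send_rows(translation=[[0, 0, 0.5], [0, 0, 0], [0, 0, 0], [0, 0, 0], [0, 0, 0]], rotation=[[0, 0, 0], [0, 0, 0], [0, 0, 0], [0, 0, 0], [0, 0, 0]], grip=[85, 60, 35, 27, 20], squeeze=60)

```text
time: 7.38
eef_pos: [0.5658, 0.2159, 0.122]
tcp_rot: [0.974, -0.226, 0.001, -0.001]
contact_force: [-1.0, -0.7, 3.4]
opening: 0.251
```

Emit:
send_rows(translation=[[0, 0, 0], [0, 0, 0], [0, 0, 0], [0, 0, 0], [0, 0, 0]], rotation=[[0, 0, 0], [0, 0, 0], [0, 0, 0], [0, 0, 0], [0, 0, 0]], grip=[15, 15, 15, 15, 15])

```text
time: 8.0
eef_pos: [0.5659, 0.2159, 0.122]
tcp_rot: [0.974, -0.226, 0.001, -0.001]
contact_force: [-1.0, -0.6, 4.6]
opening: 0.256
```

Emit:
send_rows(translation=[[0, 0, -0.4], [0, 0, -0.6], [0, 0, -0.8], [0, 0, -0.9], [0, 0, -0.9]], rotation=[[0, 0, 0], [0, 0, 0], [0, 0, 0], [0, 0, 0], [0, 0, 0]], grip=[15, 15, 15, 15, 15])

```text
time: 8.62
eef_pos: [0.5642, 0.2156, 0.2297]
tcp_rot: [0.974, -0.226, -0.001, 0.0]
contact_force: [1.2, 0.3, -1.2]
opening: 0.256
```

Emit:
send_rows(translation=[[0, 0, -0.9], [0, 0, -0.9], [0, 0, 0], [0, 0, 0]], rotation=[[0, 0, 0], [0, 0, 0], [0, 0, 0], [0, 0, 0]], grip=[15, 15, 15, 15])

```text
time: 9.12
eef_pos: [0.5641, 0.2156, 0.2812]
tcp_rot: [0.974, -0.226, -0.001, 0.0]
contact_force: [0.0, -0.0, -2.4]
opening: 0.256
```

```bash
python3 - <<'E'
from h import *
np.set_printoptions(precision=4,suppress=True)
s0=ctrl.get_state();T=R.from_quat(s0['tcp_rot']);print(T.as_euler('ZYX',degrees=True),s0['contact_force'],s0['wrist_torque'])
print(s0['eef_pos'],s0['opening'])
# after turning to station yaw -7.7
p=s0['eef_pos'];n=T.inv().apply(np.array([.5415,-.2159,.30])-p)/.03;print(n)
E
```

```text
[-26.1455   0.0978 179.9204] [ 0.0321 -0.0282 -2.3711] [-0.0314 -0.0083 -0.0445]
[0.5641 0.2156 0.2812] 0.2561332855580413
[ 5.6609 13.2434 -0.6182]
```

Emit:
send_rows(translation=[[0, 0, 0], [0, 0, 0], [0, 0, 0], [0, 0, 0], [0.04, 0.5, 0]], rotation=[[0, 0, -0.92], [0, 0, -0.92], [0, 0, -0.92], [0, 0, -0.92], [0, 0, 0]], grip=[15, 15, 15, 15, 15])

```text
time: 9.75
eef_pos: [0.563, 0.2006, 0.2801]
tcp_rot: [0.998, -0.067, -0.002, 0.0]
contact_force: [0.4, -0.7, -1.3]
opening: 0.255
```

Emit:
send_rows(translation=[[0.08, 0.98, 0], [0.08, 0.98, 0], [0.08, 0.98, 0], [0.08, 0.98, 0], [0.08, 0.98, 0]], rotation=[[0, 0, 0], [0, 0, 0], [0, 0, 0], [0, 0, 0], [0, 0, 0]], grip=[15, 15, 15, 15, 15])

```text
time: 10.38
eef_pos: [0.5551, 0.0516, 0.2811]
tcp_rot: [0.998, -0.069, -0.001, 0.0]
contact_force: [0.2, -0.5, -0.8]
opening: 0.251
```

Emit:
send_rows(translation=[[0.08, 0.98, 0], [0.08, 0.98, 0], [0.08, 0.98, 0], [0.08, 0.98, 0], [0.08, 0.98, 0]], rotation=[[0, 0, 0], [0, 0, 0], [0, 0, 0], [0, 0, 0], [0, 0, 0]], grip=[15, 15, 15, 15, 15])

```text
time: 11.0
eef_pos: [0.547, -0.0954, 0.2812]
tcp_rot: [0.998, -0.069, -0.001, -0.0]
contact_force: [0.2, 0.6, -2.7]
opening: 0.256
```

Emit:
send_rows(translation=[[0.08, 0.98, 0], [0.08, 0.98, 0], [0.08, 0.98, 0], [0.08, 0.98, 0], [0, 0, 0]], rotation=[[0, 0, 0], [0, 0, 0], [0, 0, 0], [0, 0, 0], [0, 0, 0]], grip=[15, 15, 15, 15, 15])

```text
time: 11.62
eef_pos: [0.5405, -0.2138, 0.281]
tcp_rot: [0.998, -0.07, -0.001, -0.0]
contact_force: [-0.0, 0.8, -2.0]
opening: 0.256
```

```bash
python3 - <<'E'
from h import *
np.set_printoptions(precision=4,suppress=True)
for n in('wrist','side','top'): d=snap(n,n+'4')
s=d['s'];print(s['time'],s['eef_pos'],R.from_quat(s['tcp_rot']).as_euler('ZYX',degrees=True),s['contact_force'],s['wrist_torque'])
tip=s['eef_pos']+[0,0,-.111]; 
w,sd,t=[load(n+'4') for n in('wrist','side','top')]
f=lambda d,c,w,h:(int(c[0]-w/2),int(c[1]-h/2))
ps=[proj(w,tip),proj(sd,tip+[0,0,.05])]
tl=[]
for d,p in((w,ps[0]),(sd,ps[1])):
    x,y=f(d,p,100,150);x=max(0,min(x,460));y=max(0,min(y,270));print('origin',x,y,p)
    tl.append(cv2.resize(d['image'][y:y+150,x:x+100],(400,600),interpolation=cv2.INTER_CUBIC))
cv2.imwrite('pics/crop4.png',np.hstack(tl))
print('mouth',proj(w,[.5415,-.2159,.1225]),proj(sd,[.5415,-.2159,.1225]))
E
```

```text
11.725 [ 0.541  -0.2118  0.2814] [  -7.8526    0.0982 -179.9354] [-0.9239  1.0447 -1.435 ] [ 0.0562 -0.0505  0.0143]
origin 225 120 [275.5202 195.6339]
origin 235 212 [285.382  287.9612]
mouth [279.8935 184.1084] [285.5585 321.1293]
```

View pics/crop4.png

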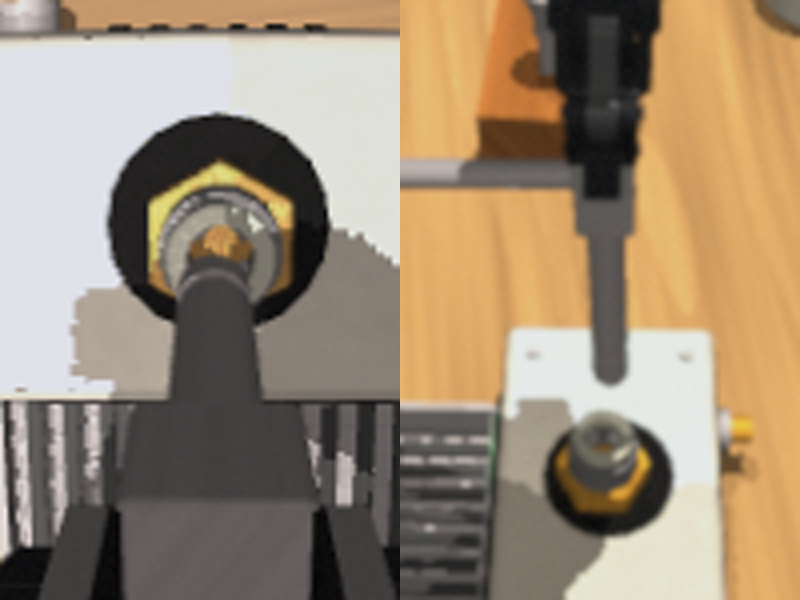

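```bash
python3 - <<'E'
from h import *
np.set_printoptions(precision=4,suppress=True)
w,sd=load('wrist4'),load('side4')
T=R.from_quat(w['s']['tcp_rot']);p=w['s']['eef_pos'];print(p,sd['s']['eef_pos'])
g=lambda X,Y:(225+(X+.5)/4-.5,120+(Y+.5)/4-.5)
h=lambda X,Y:(235+(X-400+.5)/4-.5,212+(Y+.5)/4-.5)
z=p[2]-.111
a=atz(w,*g(218,254),z);print('wrist rim',a,'in tool mm',T.inv().apply(a-p)*1e3)
for q in((178,290),(252,290)):
    a=atz(w,*g(*q),z+.003);print('edge',T.inv().apply(a-p)*1e3)
for q in((168,395),(262,395)):
    a=atz(w,*g(*q),p[2]-.0);print('edge up',T.inv().apply(a-p)*1e3)
p2=sd['s']['eef_pos']
T=R.from_quat(sd['s']['tcp_rot'])
a=atz(sd,*h(610,383),z);print('side rim',a,T.inv().apply(a-p2)*1e3)
print('side mouth',h(608,432),atz(sd,*h(608,432),.1225))
# predicted tips for verifying: axis along tool z
for k in(0,.05,.1): print(proj(sd,p2+T.apply([0,0,.111-k])),proj(w,p+R.from_quat(w['s']['tcp_rot']).apply([0.008,0,.111-k])))
E
```

```text
[ 0.5405 -0.2138  0.281 ] [ 0.5408 -0.2125  0.2811]
wrist rim [ 0.5518 -0.2165  0.17  ] in tool mm [ 11.8443   1.2257 110.9712]
edge [  4.3048  -7.622  107.9933]
edge [  4.3139   8.7515 107.986 ]
edge up [13.2203 -5.793  -0.0294]
edge up [13.2295  7.2941 -0.0352]
side rim [ 0.5438 -0.2175  0.17  ] [  3.9357   4.661  111.1493]
side mouth (286.625, 319.625) [ 0.5439 -0.213   0.1225]
[284.9759 305.0631] [277.747  187.3513]
[285.2096 288.398 ] [277.5038 200.9304]
[285.4683 269.9468] [277.1416 221.3295]
```

Crop 4: in the wrist view the stem tip rim is at about (279,183), just in front of the mouth. The tip sits a few mm toward tool +x, so the spout leans about 2°. The arm was still settling, so I'll let it settle and measure tip and mouth together, closer in.

Emit:
send_rows(translation=[[-0.5, 0, 0.2], [0, 0, 0], [0, 0, 0], [0, 0, 0]], rotation=[[0, 0, 0], [0, 0, 0], [0, 0, 0], [0, 0, 0]], grip=[15, 15, 15, 15])

```text
time: 12.28
eef_pos: [0.5275, -0.2095, 0.2767]
tcp_rot: [0.998, -0.067, 0.0, 0.0]
contact_force: [0.2, 0.1, -1.3]
opening: 0.256
```

```bash
python3 - <<'E'
from h import *
np.set_printoptions(precision=4,suppress=True)
w=snap('wrist','w5');s=w['s'];print(s['time'],s['eef_pos'],R.from_quat(s['tcp_rot']).as_euler('ZYX',degrees=True))
sd=snap('side','s5');print(sd['s']['eef_pos'])
a=cv2.resize(w['image'][140:270,230:330],(600,780)[:2],interpolation=cv2.INTER_CUBIC)[:600,:480]
a=cv2.resize(w['image'][140:240,245:315],(420,600),interpolation=cv2.INTER_CUBIC)
b=cv2.resize(sd['image'][245:335,253:310],(380,600),interpolation=cv2.INTER_CUBIC)
cv2.imwrite('pics/crop5.png',np.hstack([a,b]))
print('mouth',proj(w,[.5415,-.2159,.1225]),proj(sd,[.5415,-.2159,.1225]))
E
```

```text
12.275 [ 0.5275 -0.2095  0.2767] [ -7.7183  -0.0433 179.9883]
[ 0.5274 -0.2095  0.2766]
mouth [282.2837 172.4016] [285.5585 321.1293]
```

View pics/crop5.png

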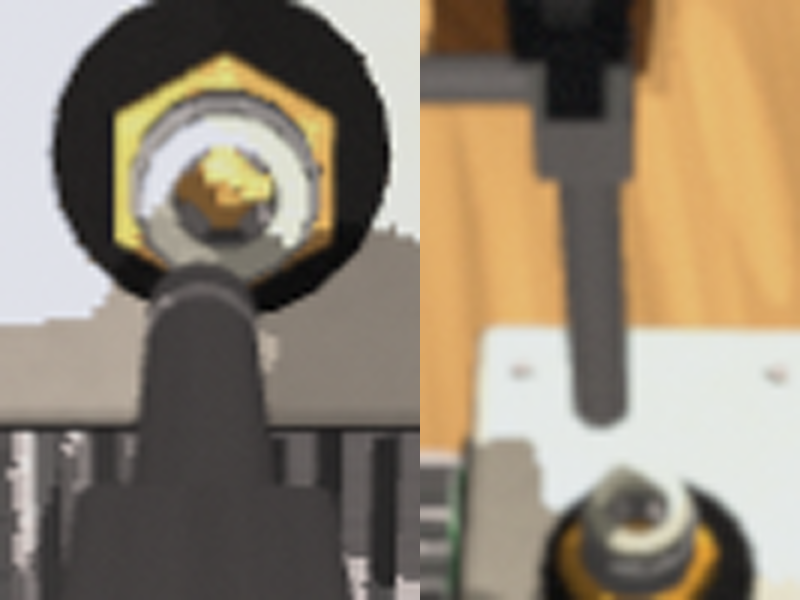

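```bash
python3 - <<'E'
from h import *
np.set_printoptions(precision=4,suppress=True)
w,sd=load('w5'),load('s5');p=w['s']['eef_pos'];T=R.from_quat(w['s']['tcp_rot'])
for dz in(.109,.111,.113):
    a=atz(w,278.75,183.25,p[2]-dz);print('wrist rim tool mm',T.inv().apply(a-p)*1e3, 'side rim',T.inv().apply(atz(sd,279.7,308.8,p[2]-dz)-p)*1e3)
m=T.inv().apply(np.array([.5415,-.2159,.1225])-p)*1e3;print('mouth in tool',m)
a=atz(w,*(245+(np.array([75,330])+.5)/6-.5)[:1],140+488/6,p[2]-0) ;print('elbow bottom +x edge L',T.inv().apply(a-p)*1e3)
a=atz(w,245+330/6,140+488/6,p[2]-0);print('R',T.inv().apply(a-p)*1e3)
# side-view stem: model with pitch th about grip centre
for th in (0,1,2,3):
    r=np.radians(th)
    for L in(.001,.095): # below grip centre -> tool z
        q=np.array([np.sin(r)*(L+.019),0,-.019+np.cos(r)*(L+.019)]);print(th,L,proj(sd,p+T.apply(q)))
E
```

```text
wrist rim tool mm [ 12.1054   0.8904 109.0094] side rim [  3.8901   7.4647 109.0045]
wrist rim tool mm [ 11.7204   0.8893 111.0091] side rim [  3.8526   6.1504 111.0042]
wrist rim tool mm [ 11.3354   0.8882 113.0088] side rim [  3.8151   4.8361 113.0039]
mouth in tool [ 14.6621   4.4548 154.2033]
elbow bottom +x edge L [ 11.4661 -11.1572   0.0064]
R [11.4782 12.8388  0.0113]
0 0.001 [277.1351 267.0605]
0 0.095 [277.5849 300.721 ]
1 0.001 [277.35   267.0622]
1 0.095 [278.698  300.7316]
2 0.001 [277.5649 267.0616]
2 0.095 [279.8107 300.7308]
3 0.001 [277.7797 267.0585]
3 0.095 [280.923  300.7188]
```

Crop 5: mouth at wrist (282.2,171.9), against a prediction of (282.3,172.4). Tip rim at (278.8,183.3). The lean is about 2.2° toward tool +x in both views. I'll level the stem, move over the mouth and go down to about 12 mm above it.

Emit:
send_rows(translation=[[0, 0, 0], [0.47, 0.12, 0.02], [0, 0, 0], [0.02, 0, 0.5], [0.02, 0, 0.5]], rotation=[[0, -0.44, 0], [0, 0, 0], [0, 0, 0], [0, 0, 0], [0, 0, 0]], grip=[15, 15, 15, 15, 15])

```text
time: 13.0
eef_pos: [0.5401, -0.2149, 0.2436]
tcp_rot: [0.998, -0.068, -0.02, -0.002]
contact_force: [-0.3, -0.0, -1.7]
opening: 0.259
```

Emit:
send_rows(translation=[[0, 0, 0], [0, 0, 0], [0, 0, 0], [0, 0, 0]], rotation=[[0, 0, 0], [0, 0, 0], [0, 0, 0], [0, 0, 0]], grip=[15, 15, 15, 15])

```text
time: 13.5
eef_pos: [0.5407, -0.2153, 0.2459]
tcp_rot: [0.998, -0.068, -0.019, -0.001]
contact_force: [-0.3, -0.1, -1.9]
opening: 0.252
```

```bash
python3 - <<'E'
from h import *
np.set_printoptions(precision=4,suppress=True)
w=snap('wrist','w6');s=w['s'];T=R.from_quat(s['tcp_rot']);p=s['eef_pos'];print(s['time'],p,T.as_euler('ZYX',degrees=True),s['contact_force'],s['wrist_torque'])
sd=snap('side','s6');print(sd['s']['eef_pos'])
a=cv2.resize(w['image'][140:240,245:315],(420,600),interpolation=cv2.INTER_CUBIC)
b=cv2.resize(sd['image'][255:345,257:314],(380,600),interpolation=cv2.INTER_CUBIC)
cv2.imwrite('pics/crop6.png',np.hstack([a,b]))
m=np.array([.5415,-.2159,.1225]);print('mouth',proj(w,m),proj(sd,m))
# expected tip (axis vertical, tool x .0049,y.0009,z.111)
tip=p+T.apply([.0049,.0009,.111]);print('tip',tip,'err',tip-m)
print('rim at',proj(w,tip+T.apply([.0068,0,0])))
E
```

```text
13.5 [ 0.5407 -0.2153  0.2459] [ -7.7492   2.1366 179.9726] [-0.26   -0.1348 -1.9346] [-0.01   -0.0143  0.0361]
[ 0.5407 -0.2152  0.2457]
mouth [278.2941 187.3494] [285.5585 321.1293]
tip [ 0.5413 -0.2163  0.1348] err [-0.0002 -0.0004  0.0123]
rim at [278.7555 183.2574]
```

View pics/crop6.png

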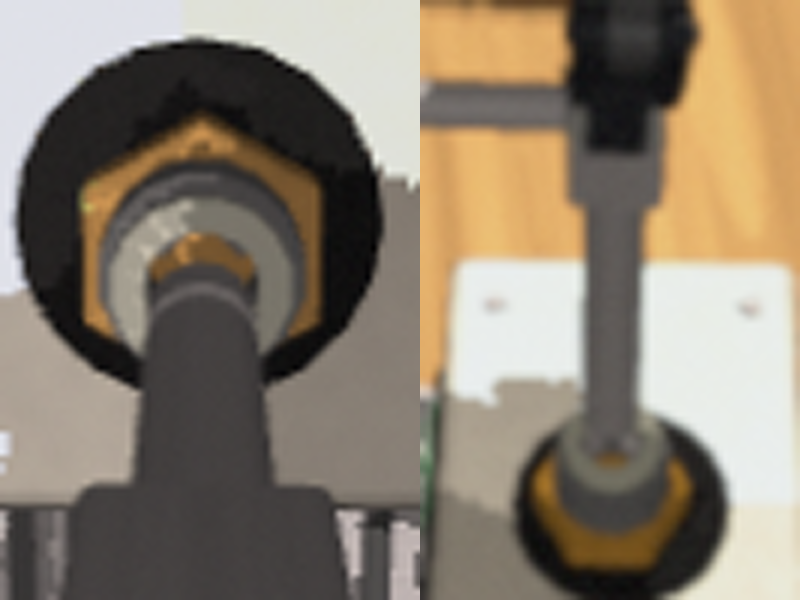

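Crop 6: the tip at wrist (278,183) is centred over the mouth to within 0.5 mm. In the side view the stem axis at 611.5 and the collar centre at 612.5 agree. I'll enter slowly and watch the force.

Emit:
send_rows(translation=[[0.01, 0, 0.2], [0.01, 0, 0.2], [0, 0, 0.1], [0, 0, 0.1], [0, 0, 0]], rotation=[[0, 0, 0], [0, 0, 0], [0, 0, 0], [0, 0, 0], [0, 0, 0]], grip=[15, 15, 15, 15, 15])

```text
time: 14.22
eef_pos: [0.5402, -0.215, 0.2268]
tcp_rot: [0.998, -0.068, -0.019, -0.001]
contact_force: [0.2, 0.6, -1.0]
opening: 0.257
```

```bash
cat > st.py <<'E'
from h import *
np.set_printoptions(precision=4,suppress=True)
s=ctrl.get_state();print(s['time'],s['eef_pos'],R.from_quat(s['tcp_rot']).as_euler('ZYX',degrees=True),s['contact_force'],s['wrist_torque'])
E
python3 st.py
```

```text
14.225 [ 0.5402 -0.215   0.2268] [  -7.7453    2.2306 -179.9874] [ 0.1905  0.6107 -1.0393] [-0.0305 -0.0771 -0.0124]
```

Emit:
send_rows(translation=[[0.003, 0, 0.1], [0.003, 0, 0.1], [0.002, 0, 0.05], [0, 0, 0]], rotation=[[0, 0, 0], [0, 0, 0], [0, 0, 0], [0, 0, 0]], grip=[15, 15, 15, 15])

```text
time: 14.72
eef_pos: [0.5414, -0.2156, 0.2221]
tcp_rot: [0.998, -0.068, -0.017, -0.001]
contact_force: [-0.5, 1.1, 4.7]
opening: 0.255
```

Emit:
send_rows(translation=[[0.002, 0, 0.07], [0, 0, 0]], rotation=[[0, 0, 0], [0, 0, 0]], grip=[15, 15])

```text
time: 14.98
eef_pos: [0.5419, -0.2158, 0.2213]
tcp_rot: [0.998, -0.068, -0.017, -0.0]
contact_force: [-0.5, 0.6, 7.2]
opening: 0.253
```

Emit:
send_rows(translation=[[0.002, 0, 0.06], [0, 0, 0]], rotation=[[0, 0, 0], [0, 0, 0]], grip=[15, 15])

```text
time: 15.22
eef_pos: [0.5417, -0.2157, 0.2191]
tcp_rot: [0.998, -0.068, -0.017, -0.0]
contact_force: [-0.2, -0.5, 5.8]
opening: 0.255
```

Emit:
send_rows(translation=[[0.002, 0, 0.06], [0, 0, 0]], rotation=[[0, 0, 0], [0, 0, 0]], grip=[15, 15])

```text
time: 15.48
eef_pos: [0.5406, -0.2152, 0.2145]
tcp_rot: [0.998, -0.068, -0.019, -0.001]
contact_force: [0.5, 0.4, 2.3]
opening: 0.256
```

Emit:
send_rows(translation=[[0.002, 0, 0.07], [0.002, 0, 0.07], [0, 0, 0]], rotation=[[0, 0, 0], [0, 0, 0], [0, 0, 0]], grip=[15, 15, 15])

```text
time: 15.85
eef_pos: [0.5402, -0.2151, 0.2094]
tcp_rot: [0.998, -0.068, -0.019, -0.001]
contact_force: [0.4, -0.7, 2.2]
opening: 0.253
```

Emit:
send_rows(translation=[[0.002, 0, 0.07], [0, 0, 0]], rotation=[[0, 0, 0], [0, 0, 0]], grip=[15, 15])

```text
time: 16.1
eef_pos: [0.5402, -0.2151, 0.2074]
tcp_rot: [0.998, -0.068, -0.019, -0.001]
contact_force: [-0.2, -0.5, 2.4]
opening: 0.254
```

Emit:
send_rows(translation=[[0.002, 0, 0.07], [0, 0, 0]], rotation=[[0, 0, 0], [0, 0, 0]], grip=[15, 15])

```text
time: 16.35
eef_pos: [0.5401, -0.2151, 0.2052]
tcp_rot: [0.998, -0.068, -0.019, -0.001]
contact_force: [0.7, -0.4, 1.7]
opening: 0.256
```

Emit:
send_rows(translation=[[0.002, 0, 0.06], [0, 0, 0]], rotation=[[0, 0, 0], [0, 0, 0]], grip=[15, 15])

```text
time: 16.6
eef_pos: [0.5398, -0.2149, 0.203]
tcp_rot: [0.998, -0.068, -0.02, -0.002]
contact_force: [-0.2, 0.3, -0.2]
opening: 0.251
```

Emit:
send_rows(translation=[[0.002, 0, 0.05], [0, 0, 0]], rotation=[[0, 0, 0], [0, 0, 0]], grip=[15, 15])

```text
time: 16.85
eef_pos: [0.5403, -0.2151, 0.2027]
tcp_rot: [0.998, -0.068, -0.019, -0.001]
contact_force: [-1.6, -0.4, 2.4]
opening: 0.258
```

Emit:
send_rows(translation=[[0.002, 0, 0.05], [0, 0, 0]], rotation=[[0, 0, 0], [0, 0, 0]], grip=[15, 15])

```text
time: 17.1
eef_pos: [0.5408, -0.2153, 0.2023]
tcp_rot: [0.998, -0.068, -0.018, -0.001]
contact_force: [-0.1, 0.3, 6.1]
opening: 0.25
```

Emit:
send_rows(translation=[[0.002, 0, 0.06], [0, 0, 0], [0, 0, 0]], rotation=[[0, 0, 0], [0, 0, 0], [0, 0, 0]], grip=[15, 15, 15])

```text
time: 17.48
eef_pos: [0.5413, -0.2156, 0.2019]
tcp_rot: [0.998, -0.068, -0.017, -0.001]
contact_force: [-0.7, 0.8, 9.4]
opening: 0.253
```

Emit:
send_rows(translation=[[0, 0, -0.1], [0, 0, -0.06], [0, 0, -0.05], [0, 0, 0], [0, 0, 0]], rotation=[[0, 0, 0], [0, 0, 0], [0, 0, 0], [0, 0, 0], [0, 0, 0]], grip=[15, 15, 15, 15, 15])

```text
time: 18.1
eef_pos: [0.5401, -0.2149, 0.2044]
tcp_rot: [0.998, -0.068, -0.02, -0.002]
contact_force: [-0.2, -0.9, -1.6]
opening: 0.255
```

Emit:
send_rows(translation=[[0, 0, -0.06], [0, 0, -0.05], [0, 0, 0], [0, 0, 0]], rotation=[[0, 0, 0], [0, 0, 0], [0, 0, 0], [0, 0, 0]], grip=[15, 15, 15, 15])

```text
time: 18.6
eef_pos: [0.5395, -0.2146, 0.2063]
tcp_rot: [0.997, -0.068, -0.021, -0.002]
contact_force: [0.1, -0.7, -14.6]
opening: 0.257
```

Emit:
send_rows(translation=[[0, 0, -0.06], [0, 0, 0], [0, 0, 0]], rotation=[[0, 0, 0], [0, 0, 0], [0, 0, 0]], grip=[15, 15, 15])

```text
time: 18.98
eef_pos: [0.5394, -0.2144, 0.2076]
tcp_rot: [0.997, -0.068, -0.021, -0.002]
contact_force: [0.9, -1.2, -24.8]
opening: 0.255
```

Emit:
send_rows(translation=[[0, 0, 0.07], [0, 0, 0.07], [0, 0, 0.07], [0, 0, 0.05], [0, 0, 0]], rotation=[[0, 0, 0], [0, 0, 0], [0, 0, 0], [0, 0, 0], [0, 0, 0]], grip=[15, 15, 15, 15, 15])

```text
time: 19.6
eef_pos: [0.5415, -0.2156, 0.2054]
tcp_rot: [0.998, -0.068, -0.017, -0.001]
contact_force: [-0.5, 1.2, -7.8]
opening: 0.256
```

Emit:
send_rows(translation=[[0, 0, 0.03], [0, 0, 0]], rotation=[[0, 0, 0], [0, 0, 0]], grip=[15, 15])

```text
time: 19.85
eef_pos: [0.5418, -0.2161, 0.2046]
tcp_rot: [0.998, -0.068, -0.017, 0.0]
contact_force: [-0.5, 0.3, -0.9]
opening: 0.26
```

Emit:
send_rows(translation=[[0, 0, 0.06], [0, 0, 0]], rotation=[[0, 0, 0], [0, 0, 0]], grip=[15, 15])

```text
time: 20.1
eef_pos: [0.5416, -0.216, 0.2025]
tcp_rot: [0.998, -0.068, -0.017, -0.0]
contact_force: [-0.1, 0.1, 3.5]
opening: 0.252
```

Emit:
send_rows(translation=[[0, 0, 0.05], [0, 0, 0]], rotation=[[0, 0, 0], [0, 0, 0]], grip=[15, 15])

```text
time: 20.35
eef_pos: [0.542, -0.2162, 0.202]
tcp_rot: [0.998, -0.068, -0.016, 0.0]
contact_force: [-0.4, 0.5, 7.8]
opening: 0.251
```

```bash
python3 st.py
```

```text
20.35 [ 0.542  -0.2162  0.202 ] [ -7.7499   1.8645 179.8498] [-0.4074  0.5203  7.7847] [ 0.1098  0.1137 -0.0138]
```

Emit:
send_rows(translation=[[0, 0, -0.09], [0, 0, 0], [0, 0, 0], [0, 0, 0], [0, 0, 0]], rotation=[[0, 0, 0], [0, 0, 0], [0, 0, 0], [0, 0, 0], [0, 0, 0]], grip=[15, 15, 30, 45, 60])

```text
time: 20.98
eef_pos: [0.5398, -0.2148, 0.2001]
tcp_rot: [0.998, -0.068, -0.02, -0.002]
contact_force: [-0.3, 0.1, 0.0]
opening: 0.701
```

Emit:
send_rows(translation=[[0, 0, 0], [0, 0, 0], [0, 0, 0], [0, 0, -0.2], [0, 0, -0.5]], rotation=[[0, 0, 0], [0, 0, 0], [0, 0, 0], [0, 0, 0], [0, 0, 0]], grip=[75, 75, 75, 75, 75])

```text
time: 21.6
eef_pos: [0.5407, -0.215, 0.222]
tcp_rot: [0.998, -0.068, -0.02, -0.002]
contact_force: [0.2, -0.4, 0.4]
opening: 0.878
```

Emit:
send_rows(translation=[[0, 0, -0.8], [0, 0, -0.9], [0, 0, -0.9], [0, 0, 0], [0, 0, 0]], rotation=[[0, 0, 0], [0, 0, 0], [0, 0, 0], [0, 0, 0], [0, 0, 0]], grip=[75, 75, 75, 75, 75])

```text
time: 22.22
eef_pos: [0.5438, -0.2154, 0.2994]
tcp_rot: [0.998, -0.068, -0.019, -0.001]
contact_force: [-0.3, -0.6, -0.7]
opening: 0.877
```

```bash
python3 - <<'E'
from h import *
np.set_printoptions(precision=4,suppress=True)
s=ctrl.get_state();print(s['time'],s['eef_pos'],s['contact_force'],s['opening'])
w=snap('wrist','w7');sd=snap('side','s7')
a=cv2.resize(w['image'][100:400,180:380],(400,600),interpolation=cv2.INTER_CUBIC)
b=cv2.resize(sd['image'][240:390,215:315],(400,600),interpolation=cv2.INTER_CUBIC)
cv2.imwrite('pics/crop7.png',np.hstack([a,b]))
x=np.array([.991,-.134,0]);m=np.array([.5415,-.2159,.091])
for L,q in(('elbowtop',m+[0,0,.148]),('bend top',m-.11*x+[0,0,.143]),('outlet',m-.11*x+[0,0,.094]),('collar',m+[0,0,.0315])):
    a=(proj(w,q)-[180,100])*2;b=(proj(sd,q)-[215,240])*4+[400,0];print(L,a,b)
E
```

```text
22.225 [ 0.5438 -0.2154  0.2994] [-0.3459 -0.6372 -0.7463] 0.8766086798780142
elbowtop [197.0604 222.4864] [684.1487 173.0593]
bend top [197.2622 450.6008] [423.6395 176.5787]
outlet [197.3736 392.5608] [435.3325 243.924 ]
collar [197.3865 156.238 ] [682.2339 324.5172]
```

View pics/crop7.png

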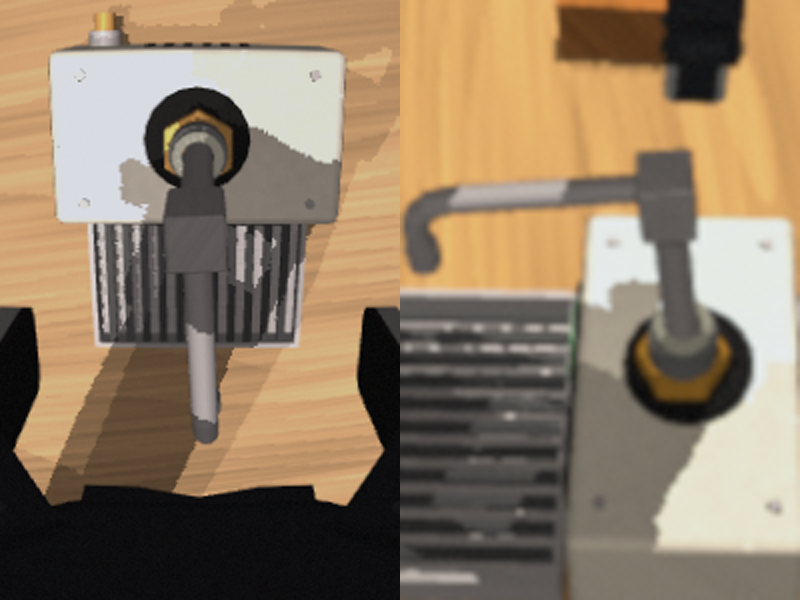

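```bash
python3 - <<'E'
from h import *
np.set_printoptions(precision=4,suppress=True)
w,s=load('w7'),load('s7'); W=lambda X,Y:(w,180+X/2-.25,100+Y/2-.25); S=lambda X,Y:(s,215+(X-400)/4-.4,240+Y/4-.4)
e,r=tri(W(196,245),S(665,166));b,r2=tri(W(205,432),S(418,205));print(e,r,b,r2)
d=e-[.5415,-.2159,.091];print(d,np.linalg.norm(d),'lean deg',np.degrees(np.arctan2(np.hypot(*d[:2]),d[2])))
t=(b-e);print(t,'tube slope',np.degrees(np.arcsin(t[2]/np.linalg.norm(t))))
tray=np.array([.5415,-.2159])-.11*np.array([.991,-.134]);print('outlet-tray',b[:2]-tray)
E
```

```text
[ 0.5336 -0.2139  0.2429] [array([-0.4074,  0.9425]), array([0.3897, 0.2406])] [ 0.4286 -0.2033  0.2167] [array([-0.8295,  1.3921]), array([0.6214, 0.6695])]
[-0.0079  0.002   0.1519] 0.15211989525594216 lean deg 3.0575450520422933
[-0.105   0.0106 -0.0262] tube slope -13.943463891078219
outlet-tray [-0.0038 -0.0021]
```

```bash
python3 st.py; python3 -c "
from plant import ticket
print(ticket.sign_off())"
```

```text
22.325 [ 0.5434 -0.2153  0.2982] [  -7.7495    2.351  -179.9342] [ 0.2013  0.6202 -0.5011] [-0.0164 -0.073  -0.0342]
the job is handed in; nothing more can be done
None
```

The middle-sized spout is pushed home in the dispenser's fitting and locked, and I handed the job in at about 22 s. No verdict was reported.

- **Insertion:** I took the spout from the drying block, corrected its roughly 2° lean and centred it on the fitting as measured, to within about 0.5 mm. The teeth yielded at about 9 N. The force dropped as the collet snapped shut, and the stem then bottomed with about 11 N of push, well under the 27 N limit.
- **Tug:** The collet held an upward pull of about 23 N. I then pressed the spout lightly back down, and it bottomed at the same height as before. After that I let go and raised the gripper clear.
- **Last checks:** In the final pictures the outlet is about 4 mm from the tray centre. The spout leans 3–4° toward the tray, which is within the 7° limit. The gripper touches nothing. I did not move the funnel nozzle or the goods, and did not measure their positions again at the end.
- **Disagreement:** Triangulating the elbow top put it about 4 mm higher than a fully home spout should give. The same measurement read 2–3 mm high on the spout before I moved it, so I trusted the force evidence instead. I could not read the collar and gland directly.

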